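# Tip the roller pan into the empty tray

### The job

The tilting pan on the stand holds two film rollers, and of the two trays beside it one is empty. Slide the empty tray straight in until it butts against the stand's base, then tip the pan with its lever gently over that tray until both rollers have come to rest in it. Bring the pan back upright, let go, and leave the tray that already holds rollers, and everything else on the bench, alone.

Things in the scene. Friction and masses are not known exactly. Their poses are not given: they have to be found in the camera images.
- stand: Pivot stand, fixed to the bench. Base plate 190 (x) x 100 (y) x 20 mm high; two uprights 195 mm high at x = +-78 mm. Origin: centre of the base's underside; z up. The pivot axis runs along x, 165 mm up. One tray is on its +y side, one on its -y side, 60 to 100 mm clear of the base; butted against the base a tray's origin is at y = +-135 mm, x near 0.
- pan (a joint): Tilt of the pan (rad): 0 upright (the start); positive tips the pan's mouth and the lever's top towards the stand's +y, negative towards -y; stops at +-1.6. It stays where it is left: pivot friction 0.35 N m, some 3 to 5 N at the lever's grip. The rollers roll out only beyond about 1.0 rad, and surely by 1.4 rad.
- pivot (a point): Middle of the pivot axis, at x = y = 0, z = 165 mm of the stand. The steel pan about it is 126 mm long (x); its flat floor is 60 mm wide (y), 12 mm below the pivot; its two long sides slope outward at 53 degrees from level up to lips 75 mm to either side of the pivot and 48 mm above it.
- lever_grip (a point): Point to hold on the lever, on the axis of its black round grip bar: 16 mm in diameter, along the stand's x (parallel to the pivot) from x = -97 to -192 mm; this point is at x = -150 mm. It is 130 mm above the pivot when upright and swings on that radius; the bar may turn between the fingers. A 12 mm rod at x = -100 mm joins it to the pivot.
- tray_empty: Grey open tray, 170 x 170 mm, walls 55 high and 5 thick, floor 5 thick, 0.6 kg, loose. Origin: centre of its underside; z up; x as the stand's x within 0.06 rad at the start. On the middle of its -x wall (towards the robot) is a grip tab: upright plate 12 mm thick (x), 60 wide (y), top 92 mm up. It is the empty one, on either side of the stand.
- tray_empty_tab (a point): On the empty tray's grip tab: 91 mm towards -x from the tray's origin, mid-thickness and mid-width, 75 mm above the bench (17 mm below the tab's top); pinch it along x.
- tray_stocked: Grey open tray, 170 x 170 mm, walls 55 high and 5 thick, floor 5 thick, 0.6 kg, loose. Origin: centre of its underside; z up; x as the stand's x within 0.06 rad at the start. On the middle of its -x wall (towards the robot) is a grip tab: upright plate 12 mm thick (x), 60 wide (y), top 92 mm up. It already holds two rollers, on the other side of the stand; not to be moved.
- roller_a: One of the two rollers in the pan: black rubber-covered film roller: 34 mm diameter, 76 mm long, with steel axle stubs (12 mm diameter, 92 mm overall), 0.12 kg. Origin: its centre; x along its axle. 
- roller_b: The other roller in the pan: black rubber-covered film roller: 34 mm diameter, 76 mm long, with steel axle stubs (12 mm diameter, 92 mm overall), 0.12 kg. Origin: its centre; x along its axle. 
- stock_a: One of the two rollers already in the stocked tray: black rubber-covered film roller: 34 mm diameter, 76 mm long, with steel axle stubs (12 mm diameter, 92 mm overall), 0.12 kg. Origin: its centre; x along its axle. 
- stock_b: The other roller in the stocked tray: black rubber-covered film roller: 34 mm diameter, 76 mm long, with steel axle stubs (12 mm diameter, 92 mm overall), 0.12 kg. Origin: its centre; x along its axle. 
- jar: Bystander: closed jar, 72 mm diameter, 90 mm high. Origin: centre of its underside.
- wrench: Bystander: steel wrench, 180 mm long, lying flat to the right of the stand. Origin: its middle.
- flange: Bystander: aluminium hub flange, 100 mm diameter, 40 mm high. Origin: centre of its underside.
Not all that is in view belongs to the job. Leave any blue or white look-alike of the roller_b alone.

How it is judged:
On the way, in this order (a step that is already met when the one before it is completed fails the run):
1. the empty tray is up against the stand's base, both rollers still in the pan (x of tray_empty in the frame of stand between -0.03 and 0.03 m and y of tray_empty in the frame of stand between -0.155 and 0.155 m and angle between the x axis of tray_empty and the x axis of stand, either way round below 0.15 rad and height (world z) of each of roller_a, roller_b above 0.14 m and value of joint pan between -0.4 and 0.4 rad), for 0.2 s.
2. the pan is tipped with its lever ((value of joint pan above 0.6 rad or value of joint pan below -0.6 rad)), for 0.05 s.
3. both rollers lie in the tray that was empty (x of roller_a in the frame of tray_empty between -0.085 and 0.085 m and y of roller_a in the frame of tray_empty between -0.085 and 0.085 m and z of roller_a in the frame of tray_empty between 0 and 0.07 m and x of roller_b in the frame of tray_empty between -0.085 and 0.085 m and y of roller_b in the frame of tray_empty between -0.085 and 0.085 m and z of roller_b in the frame of tray_empty between 0 and 0.07 m and linear speed of each of roller_a, roller_b below 0.1 m/s), for 0.2 s.
At the end, for the whole second after the job is handed in: The tray that was empty is against the stand's base (within 20 mm along y, 30 mm along x, 0.15 rad) and holds both rollers at rest (below 0.1 m/s); the pan is upright within 0.15 rad and still; the stocked tray is within 30 mm of where it was and holds its own two rollers (all of step 3 and x of tray_empty in the frame of stand between -0.03 and 0.03 m and y of tray_empty in the frame of stand between -0.155 and 0.155 m and angle between the x axis of tray_empty and the x axis of stand, either way round below 0.15 rad and value of joint pan between -0.15 and 0.15 rad and velocity of joint pan between -0.1 and 0.1 rad/s and x of stock_a in the frame of tray_stocked between -0.085 and 0.085 m and y of stock_a in the frame of tray_stocked between -0.085 and 0.085 m and z of stock_a in the frame of tray_stocked between 0 and 0.07 m and x of stock_b in the frame of tray_stocked between -0.085 and 0.085 m and y of stock_b in the frame of tray_stocked between -0.085 and 0.085 m and z of stock_b in the frame of tray_stocked between 0 and 0.07 m and distance of tray_stocked from where it was at the start of the episode below 0.03 m); the robot touches nothing.
It fails at once if the stocked tray is pushed more than 30 mm (distance of tray_stocked from where it was at the start of the episode above 0.03 m).
It fails at once if a bystander is moved more than 30 mm (distance of any of jar, wrench, flange from where it was at the start of the episode above 0.03 m).
It fails at once if the rollers are handled by the fingers instead of tipped out (contact force between the fingers and roller_a above 2 N or contact force between the fingers and roller_b above 2 N).
It also fails if it takes over 69 s, if anything falls off the work surface, if the arm or the gripper's body presses on something with over 40 N, if the wrist force passes 120 N, or if a joint passes its speed limit or range.

### The arm

A 6-joint arm with a two-finger parallel gripper is mounted at the origin on the work surface. World frame = base frame: x ahead of the robot, y to its left, z up, the work surface at z = 0. Lengths are in m, angles in rad, forces in N, time in s.
With the tool pointing down it reaches from about 0.35 to 0.775 m from the base axis. Payload 5.5 kg.
Tool frame: the origin (TCP) lies at the very end of the fingers, on their centre line; the grasp point (between the pads) lies 19 mm behind it; z points along the fingers, y is the line along which they close (so a half turn about z gives the same grasp; the last joint's range is limited). The gripper opens to 85 mm and grips with 20 to 120 N. Pads are 22 mm wide; open, the fingers measure 114 mm over their backs; the gripper's body (76 mm by 85 mm) begins 54 mm behind the grasp point. The pads swing forward as they close: fully open they stand 13 mm farther back than shut.
Start: joints at [1.083, 0.313, 0.046, 1.304, 0, 1.431], TCP at [0.196, 0.541, 0.211] pointing down, gripper open.
Joint ranges: [-2.76, 2.76], [-0.86, 1.69], [-1.03, 1.26], [-2.2, 2.34], [-1.47, 1.5], [-3.14, 3.14]. Speed limits (rad/s): [2.57, 2.57, 3.14, 3.14, 3.14, 3.14].

### API

Orientations are given as a unit quaternion [w, x, y, z].
In Python, from workcell import env gives the robot as it stands. The module is installed in compiled form; this text tells all that it offers.
- The arm moves only by the tool jog_arm, never from a script. Its arguments are lists of equal length, an entry for each row: "gripper": the opening, from 0 (shut) to 1 (fully open); "offset": the shift along the world's x, y, z in cm, a list of three; "twist": the turn about the world's z in degrees. In form: {"gripper": [gripper, ...], "offset": [[dx, dy, dz], ...], "twist": [twist, ...]}. A call has exactly 8 rows; each row is the pose to reach, as a shift and turn from the pose commanded when the call began; what a row does not reach only later rows make up. A row lasts 1/8 s, in which the tool goes at most 62.5 mm and 10.7 degrees, less where a joint would pass 70% of its speed; a pose out of reach is approached as far as the arm can. A call with a gripper value outside its range is refused whole. The fingers move at their own pace and stop on an object; "squeeze" is the grip in N (left out, the last holds). Time passes only in rows, so rows that repeat a pose let the fingers close, or fill a call up. It gives the time, the measured TCP pose, the force, the opening and the grip force at its end, in the units of the state.
- env.get_state(): the state, without advancing time (a new reading comes with each control period).
- env.read_camera(name): name is "scene" or "top"; returns a dict with "image" (480x640x3 uint8, red, green, blue), "z_map" (480x640 float32, m along the optical axis (not along the pixel's ray), 0 where there is no reading), "fovy" (degrees; the focal length in pixels is half the picture's height over the tangent of half this angle, whatever the lens; pixels are square), "cx", "cy" (the principal point, pixels), "distortion" ([k1, k2, p1, p2, k3] as OpenCV has them; the pictures are not rectified), "cam_to_world" (4x4, takes a point from camera to world coordinates). Camera axes: x right, y up, looking along -z (the intrinsics and any distortion apply to the point x, -y, -z); pixel columns grow to the right and rows downward; lengths in m; the calibration is good to about 2 mm. A picture is of the moment at which its call begins.
- env.hand_in(): hands the job in; it is judged then, once.
The state is a dict: "clock": time; "joint_pos": joint angles; "qvel": joint speeds; "tau": joint torques, N m; "tcp_pos": TCP position; "orientation": TCP orientation; "wrist_force": force on the tool from outside, world axes, zero at the start; "ft_torque": the same for the moment, N m; "finger_gap": finger opening in m; "grip_force": force on a finger pad.
Only numpy, scipy, OpenCV 4.12 (cv2) and the standard library are available. Lean on these libraries where they do the work, as an engineer would, in place of code of your own. Each camera call takes 0.05 s, during which the arm holds its last target. There are 200 camera calls.

## Working session

There is one attempt and no reset: what is moved stays moved. The work goes in short steps, Python scripts to look and compute and a tool call to move; the robot and the scene stay as the last step left them, time stands still between calls to the robot, and variables do not carry over. Pictures are saved under pics/ and viewed, at most 10 in all, crops included, and the job is handed in when it is done.

Besides the shell and the picture viewer there is one more tool, called after "Call:" as name([rows], argument=value, ...), one row to a line, values as JSON. jog_arm: Moves the arm, as the interface text tells. Its arguments: {"type":"object","properties":{"gripper":{"type":"array"},"offset":{"type":"array"},"twist":{"type":"array"},"squeeze":{"type":"number"}},"required":["gripper","offset","twist"]}

```bash
mkdir -p pics
cat > h.py <<'E'
import numpy as np, cv2
from workcell import env
def cloud(c):
    h,w=c["z_map"].shape; f=h/2/np.tan(np.radians(c["fovy"])/2)
    K=np.array([[f,0,c["cx"]],[0,f,c["cy"]],[0,0,1.]])
    u,v=np.meshgrid(np.arange(w),np.arange(h))
    p=cv2.undistortPoints(np.stack([u,v],-1).reshape(-1,1,2).astype(np.float64),K,np.array(c["distortion"],float)).reshape(h,w,2)
    z=c["z_map"]; P=np.stack([p[...,0]*z,-p[...,1]*z,-z],-1)
    T=np.array(c["cam_to_world"]); W=P@T[:3,:3].T+T[:3,3]; W[z==0]=np.nan
    return W
E
python3 - <<'E'
from h import *
for n in("scene","top"):
    c=env.read_camera(n); cv2.imwrite(f"pics/{n}0.png",c["image"][...,::-1]); np.savez(f"{n}0.npz",W=cloud(c),im=c["image"])
    print(n,np.round(c["cam_to_world"],2).tolist(),c["fovy"])
s=env.get_state(); print(s)
E
```

```text
scene [[0.38, -0.5, 0.78, 1.89], [0.93, 0.2, -0.32, -0.5], [0.0, 0.85, 0.53, 1.06], [0.0, 0.0, 0.0, 1.0]] 50.36520493139061
top [[-0.0, 0.99, -0.11, 0.46], [-1.0, 0.0, 0.01, -0.0], [0.01, 0.11, 0.99, 1.31], [0.0, 0.0, 0.0, 1.0]] 57.02561560068226
{'clock': 0.1, 'joint_pos': array([1.08340486e+00, 3.13954102e-01, 4.50998389e-02, 1.30360903e+00,
       2.90902938e-05, 1.43120521e+00]), 'qvel': array([ 7.77223812e-04, -1.37873409e-03,  1.23850142e-03, -9.81870807e-05,
       -2.14903144e-04, -3.65018312e-04]), 'tau': array([ 3.22580447e-03, -4.81726384e+01,  2.99244440e+01,  1.27508288e-02,
       -9.73897613e-05,  1.96442994e-05]), 'tcp_pos': array([0.19574231, 0.54013806, 0.21008465]), 'orientation': array([-2.70867682e-04,  1.73024959e-01,  9.84917087e-01, -7.88377614e-04]), 'wrist_force': array([-0.45666222, -0.35874186, -0.72899959]), 'ft_torque': array([-0.04967739,  0.00505323, -0.03086045]), 'grip_force': 0.0, 'finger_gap': 0.08567644425635337}
```

View pics/top0.png

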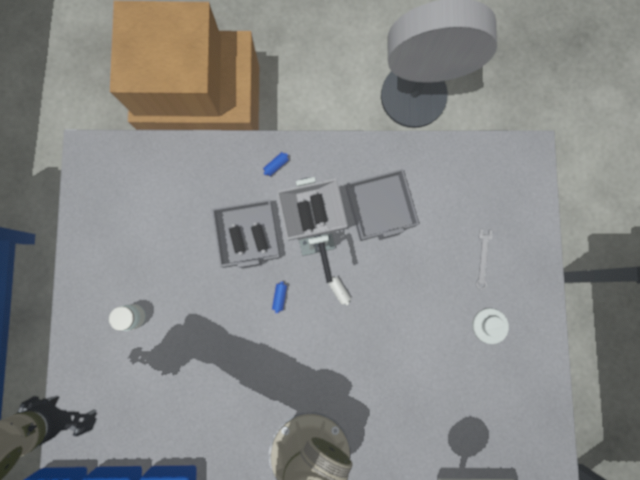

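View pics/scene0.png

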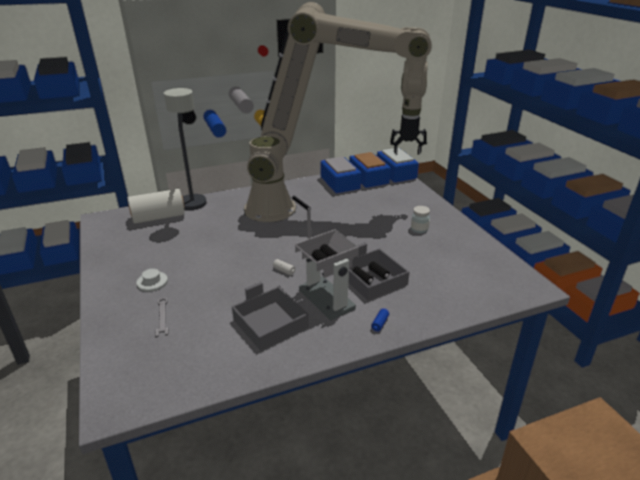

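Top view: the empty tray is at (382,205), the stocked tray with two rollers at (248,235). The pan with both black rollers is at (312,210) and the black lever bar at (325,262). Possible mix-ups are the two trays (I choose the one at (382,205), which has no rollers), the white roller (340,290) and the blue rollers (276,163) and (280,296), which I leave alone. The scene view agrees: empty tray at (270,318), stocked at (377,273), lever bar at (302,202).

Run:
```python
from h import *
d=np.load("top0.npz");W=d["W"];im=d["im"].astype(int)
def box(r0,r1,c0,c1,lo,hi,name,dark=None):
    w=W[r0:r1,c0:c1];g=im[r0:r1,c0:c1].sum(-1)
    m=(w[...,2]>lo)&(w[...,2]<hi)
    if dark: m&=g<dark
    p=w[m][:,:2].astype(np.float32)
    if len(p)<4: print(name,len(p));return
    print(name,len(p),"zmed",round(float(np.median(w[m][:,2])),3),"rect",np.round(np.array(cv2.minAreaRect(p)[0]),4),np.round(cv2.minAreaRect(p)[1],3),round(cv2.minAreaRect(p)[2],2),"mean",p.mean(0).round(4))
    return p
box(160,250,346,425,.035,.065,"tray rim E")
box(160,250,346,425,.07,.1,"tab E")
box(195,280,205,279,.035,.065,"tray rim S")
box(195,280,205,279,.07,.1,"tab S")
box(235,300,300,350,.27,.32,"bar")
box(160,260,270,350,.19,.23,"pan lips+uprights")
for n in [(295,318,174,190),(305,332,232,246)]:
    box(n[2],n[3],n[0],n[1],.18,.205,"upright")
box(170,260,275,350,.012,.027,"base")
d=np.load("scene0.npz");W=d["W"];im=d["im"].astype(int)
box(190,215,288,315,.27,.32,"bar scene")
box(225,300,290,372,.19,.23,"pan scene")
box(280,350,225,310,.045,.065,"tray E scene")
box(280,305,240,268,.075,.1,"tab E scene")
box(250,320,295,360,.183,.205,"uprights scene")
t=cv2.imread("pics/top0.png")[130:310,200:430]; cv2.imwrite("pics/crop.png",cv2.resize(t,None,fx=3,fy=3,interpolation=cv2.INTER_CUBIC))
```

```text
tray rim E 627 zmed 0.053 rect [ 0.7052 -0.2106] [0.183 0.171] 14.53 mean [ 0.7182 -0.2111]
tab E 106 zmed 0.091 rect [ 0.6226 -0.2316] [0.012 0.059] 14.57 mean [ 0.6217 -0.231 ]
tray rim S 874 zmed 0.049 rect [0.62   0.1856] [0.183 0.17 ] 9.39 mean [0.6249 0.1898]
tab S 106 zmed 0.091 rect [0.5356 0.1718] [0.012 0.06 ] 9.17 mean [0.5352 0.1709]
bar 286 zmed 0.301 rect [ 0.5256 -0.0355] [0.097 0.016] 12.25 mean [ 0.5247 -0.0354]
pan lips+uprights 1289 zmed 0.203 rect [ 0.6574 -0.007 ] [0.184 0.157] 12.27 mean [ 0.6664 -0.0061]
upright 151 zmed 0.193 rect [0.7362 0.0129] [0.029 0.058] 12.98 mean [0.7357 0.0105]
upright 128 zmed 0.194 rect [ 0.5912 -0.0177] [0.027 0.056] 13.12 mean [ 0.5912 -0.0194]
base 303 zmed 0.019 rect [ 0.6857 -0.0064] [0.263 0.221] 0.36 mean [ 0.6    -0.0153]
bar scene 122 zmed 0.297 rect [ 0.5283 -0.0368] [0.104 0.019] 14.41 mean [ 0.5377 -0.037 ]
pan scene 863 zmed 0.202 rect [ 0.6567 -0.0068] [0.196 0.161] 10.22 mean [0.6668 0.0046]
tray E scene 629 zmed 0.052 rect [ 0.7092 -0.2115] [0.184 0.174] 14.6 mean [ 0.7107 -0.2142]
tab E scene 119 zmed 0.087 rect [ 0.6271 -0.2323] [0.02  0.061] 12.89 mean [ 0.6274 -0.2341]
uprights scene 405 zmed 0.191 rect [ 0.7071 -0.0222] [0.195 0.114] 68.2 mean [ 7.187e-01 -5.000e-04]
```

View pics/crop.png

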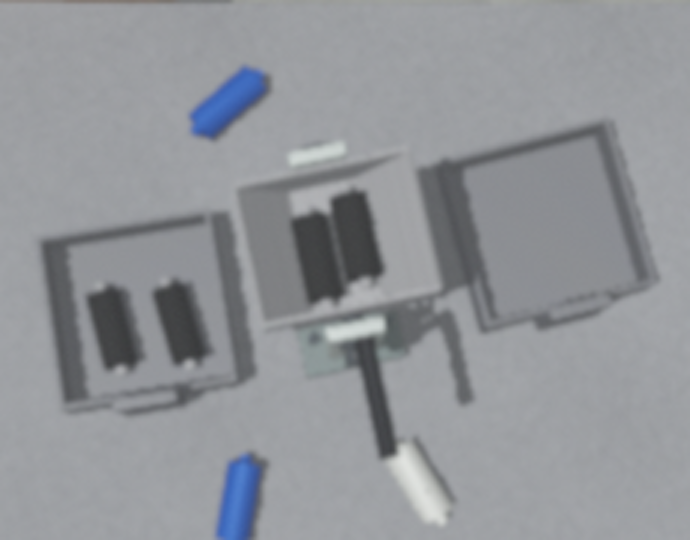

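The crop confirms that the right-hand tray, centre about (545,225) in the crop, is empty. The pan holds two black rollers, and the bar lies in line with the stand at about 12.5° yaw. I'll reach for the tab now.

Call:
jog_arm([
  [2.5, -5, 1],
  [5, -10, 2],
  [7.5, -15.5, 3],
  [10, -21, 4],
  [12.5, -26, 4],
  [15, -31.5, 4],
  [17.5, -37, 4],
  [20, -42, 4],
], gripper=[1, 1, 1, 1, 1, 1, 1, 1], twist=[-7, -14, -21, -28, -35, -42, -49, -55.5], squeeze=60)

```text
clock: 1.1
tcp_pos: [0.3962, 0.1187, 0.2508]
orientation: [0.0, 0.613, 0.79, 0.0]
wrist_force: [1.0, 1.0, 0.0]
finger_gap: 0.0853
grip_force: 0.0
```

Call:
jog_arm([
  [0, -5.5, 0],
  [0, -11, 0],
  [0, -16.5, 0],
  [0, -22, 0],
  [0, -27.5, 0],
  [1, -33, 0],
  [6, -35.5, 0],
  [12, -36.3, 0],
], gripper=[1, 1, 1, 1, 1, 1, 1, 1], twist=[0, 0, 0, 0, 0, 0, 0, 0])

```text
clock: 2.1
tcp_pos: [0.5164, -0.2449, 0.2507]
orientation: [0.0, 0.614, 0.79, -0.0]
wrist_force: [-0.2, -0.2, 1.4]
finger_gap: 0.0851
grip_force: 0.0
```

Call:
jog_arm([
  [5, 0, 0],
  [10, 0, -2],
  [11.05, 0, -6],
  [11.05, 0, -10],
  [11.05, 0, -12],
  [11.05, 0, -12],
  [11.05, 0, -12],
  [11.05, 0, -12],
], gripper=[1, 1, 1, 1, 1, 1, 1, 1], twist=[0, 0, 0, 0, 0, 0, 0, 0])

```text
clock: 3.1
tcp_pos: [0.6273, -0.2429, 0.1327]
orientation: [0.001, 0.612, 0.791, 0.0]
wrist_force: [0.5, 0.5, -0.6]
finger_gap: 0.0854
grip_force: 0.0
```

Call:
jog_arm([
  [0, 0, -3],
  [0, 0, -6],
  [0, 0, -6.9],
  [0, 0, -6.9],
  [0, 0, -6.9],
  [0, 0, -6.9],
  [0, 0, -6.9],
  [0, 0, -6.9],
], gripper=[1, 1, 1, 0, 0, 0, 0, 0], twist=[0, 0, 0, 0, 0, 0, 0, 0], squeeze=60)

```text
clock: 4.1
tcp_pos: [0.6265, -0.2428, 0.063]
orientation: [0.001, 0.612, 0.791, -0.0]
wrist_force: [-1.8, -1.4, 5.8]
finger_gap: 0.0099
grip_force: 61.6
```

Call:
jog_arm([
  [-0.1, 0.5, 0],
  [-0.35, 1.5, 0],
  [-0.6, 2.6, 0],
  [-0.8, 3.7, 0],
  [-1.05, 4.8, 0],
  [-1.3, 5.8, 0],
  [-1.45, 6.5, 0],
  [-1.5, 6.7, 0],
], gripper=[0, 0, 0, 0, 0, 0, 0, 0], twist=[0, 0, -0.5, -1, -1.5, -2, -2, -2])

```text
clock: 5.1
tcp_pos: [0.6126, -0.1758, 0.063]
orientation: [0.002, 0.625, 0.78, 0.0]
wrist_force: [1.7, -5.5, 4.2]
finger_gap: 0.01
grip_force: 61.6
```

```bash
cat >> h.py <<'E'
def rect(W,r0,r1,c0,c1,lo,hi):
    w=W[r0:r1,c0:c1]; m=(w[...,2]>lo)&(w[...,2]<hi); r=cv2.minAreaRect(w[m][:,:2].astype(np.float32))
    return np.round(r[0],4),np.round(r[1],3),round(r[2],1)
E
python3 - <<'E'
from h import *
c=env.read_camera("scene");W=cloud(c);cv2.imwrite("pics/s1.png",c["image"][200:380,200:440,::-1].repeat(2,0).repeat(2,1))
m=(W[...,2]>.045)&(W[...,2]<.06); m[:280]=0;m[:,:225]=0;m[360:]=0;m[:,330:]=0
m&=np.hypot(W[...,0]-.69,W[...,1]+.14)<.14
p=W[m][:,:2].astype(np.float32);print(cv2.minAreaRect(p),len(p))
print(env.get_state()["wrist_force"])
E
```

```text
((0.6997044086456299, -0.14773130416870117), (0.1828949898481369, 0.17498598992824554), 12.482202529907227) 573
[ 1.90471152 -3.46139788  5.94830441]
```

View pics/s1.png

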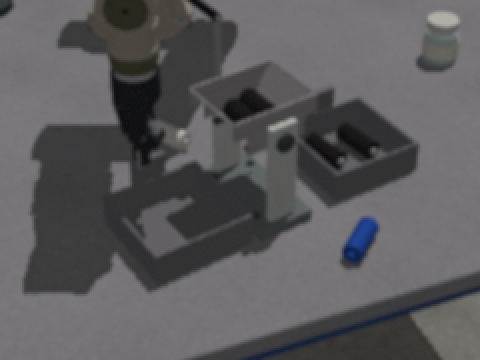

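The tray is gripped at its tab (picture: tray (190,220), base edge (280,215)) and its gap to the base is about 1 cm. Both rollers are still in the pan, so I'll push on until it touches.

Call:
jog_arm([
  [-0.05, 0.2, 0],
  [-0.1, 0.35, 0],
  [-0.1, 0.5, 0],
  [-0.15, 0.65, 0],
  [-0.2, 0.8, 0],
  [-0.2, 0.9, 0],
  [-0.22, 1, 0],
  [-0.22, 1, 0],
], gripper=[0, 0, 0, 0, 0, 0, 0, 0], twist=[0, 0, 0, 0, 0, 0, 0, 0])

```text
clock: 6.15
tcp_pos: [0.6105, -0.1663, 0.063]
orientation: [0.002, 0.626, 0.78, -0.0]
wrist_force: [0.6, -4.8, 5.9]
finger_gap: 0.0095
grip_force: 61.7
```

Call:
jog_arm([
  [0, 0.1, 0],
  [0, 0.2, 0],
  [-0.05, 0.3, 0],
  [-0.1, 0.4, 0],
  [-0.1, 0.5, 0],
  [-0.1, 0.5, 0],
  [-0.1, 0.5, 0],
  [-0.1, 0.5, 0],
], gripper=[0, 0, 0, 0, 0, 0, 0, 0], twist=[0, 0, 0, 0, 0, 0, 0, 0])

```text
clock: 7.15
tcp_pos: [0.6107, -0.1655, 0.064]
orientation: [0.005, 0.627, 0.779, -0.002]
wrist_force: [1.5, -14.9, 5.5]
finger_gap: 0.0097
grip_force: 61.6
```

The tray has butted against the base: the force rose and the TCP stopped. I'll relax, release and rise.

Call:
jog_arm([
  [0.05, -0.3, 0],
  [0.05, -0.4, 0],
  [0.05, -0.4, 0],
  [0.05, -0.4, 0.1],
  [0.05, -0.4, 0.1],
  [0, -1, 3],
  [0, -2, 7],
  [0, -4, 11],
], gripper=[0, 0, 1, 1, 1, 1, 1, 1], twist=[0, 0, 0, 0, 0, 0, 0, 0])

```text
clock: 8.15
tcp_pos: [0.6079, -0.1993, 0.1726]
orientation: [-0.001, 0.625, 0.781, 0.0]
wrist_force: [0.4, -1.4, 0.1]
finger_gap: 0.0854
grip_force: 0.0
```

Run:
```python
from h import *
R=np.radians(12.5);x=np.array([np.cos(R),np.sin(R)]);y=np.array([-x[1],x[0]])
c=env.read_camera("scene");W=cloud(c)
m=(W[...,2]>.045)&(W[...,2]<.06); m[:280]=0;m[:,:225]=0;m[360:]=0;m[:,340:]=0
m&=np.hypot(W[...,0]-.69,W[...,1]+.14)<.14
r=cv2.minAreaRect(W[m][:,:2].astype(np.float32));print(r)
d=np.array(r[0])+.0065*x-[.665,-.004];print("tray in stand",d@x,d@y)
print(env.get_state()["tcp_pos"])
```

```text
((0.6930667161941528, -0.12593483924865723), (0.1852569580078125, 0.19972935318946838), 11.997815132141113)
tray in stand 0.007509893420735721 -0.12511924590484771
[ 0.61038288 -0.20347812  0.17894928]
```

The tray sits at about y = -0.140 in the stand frame, which is butted. Next is the lever: rise, turn 90° and hover over the bar.

Call:
jog_arm([
  [-2, -1, 5],
  [-4, -1, 10],
  [-6, 0, 15],
  [-8, 2, 19],
  [-8.8, 6, 19.8],
  [-8.8, 10, 19.8],
  [-8.8, 14, 19.8],
  [-8.8, 16.3, 19.8],
], gripper=[1, 1, 1, 1, 1, 1, 1, 1], twist=[10, 20, 30, 40, 50, 60, 70, 80], squeeze=35)

```text
clock: 9.2
tcp_pos: [0.5198, -0.0352, 0.3699]
orientation: [-0.0, -0.026, 1.0, 0.0]
wrist_force: [0.8, -0.2, 0.8]
finger_gap: 0.0854
grip_force: 0.0
```

Call:
jog_arm([
  [0, 0, 0],
  [0, 0, 0],
  [0, 0, -2],
  [0, 0, -4],
  [0, 0, -4],
  [0, 0, -4],
  [0, 0, -4],
  [0, 0, -4],
], gripper=[1, 1, 1, 1, 1, 1, 1, 1], twist=[10, 10, 10, 10, 10, 10, 10, 10])

```text
clock: 10.2
tcp_pos: [0.5206, -0.0375, 0.3306]
orientation: [0.001, -0.109, 0.994, -0.0]
wrist_force: [0.9, 0.6, -0.6]
finger_gap: 0.0857
grip_force: 0.0
```

Run:
```python
from h import *
for n in("scene",):
    c=env.read_camera(n);im=c["image"][120:300,220:460,::-1];cv2.imwrite("pics/s2.png",cv2.resize(im,None,fx=3,fy=3,interpolation=cv2.INTER_CUBIC))
s=env.get_state();print(s["tcp_pos"],s["orientation"],s["joint_pos"])
```

```text
[ 0.52055684 -0.03745932  0.33043167] [ 4.38257405e-04 -1.09341812e-01  9.94004108e-01 -9.36175237e-05] [-2.25797620e-01  2.04258110e-01  1.92082774e-01  1.55773168e+00
  1.11663148e-04 -4.44919327e-01]
```

View pics/s2.png

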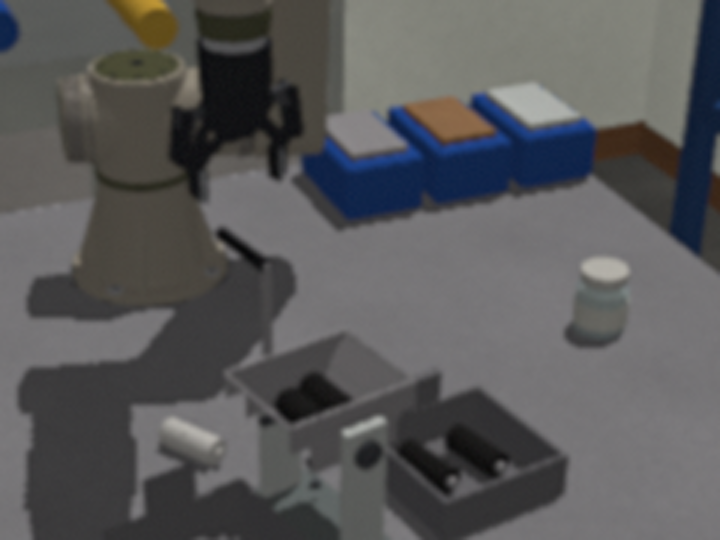

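The gripper straddles the bar: fingertips at (200,190) and (280,170), bar from (220,232) to (268,265). The rollers are still in the pan at (305,400). Descend and grip.

Call:
jog_arm([
  [0, 0, -1.5],
  [0, 0, -3],
  [0, 0, -4.5],
  [0, 0, -5.5],
  [0, 0, -5.5],
  [0, 0, -5.5],
  [0, 0, -5.5],
  [0, 0, -5.5],
], gripper=[1, 1, 1, 1, 0, 0, 0, 0], twist=[0, 0, 0, 0, 0, 0, 0, 0], squeeze=40)

```text
clock: 11.25
tcp_pos: [0.5206, -0.0373, 0.2755]
orientation: [0.0, -0.11, 0.994, 0.0]
wrist_force: [-1.5, 0.5, 6.8]
finger_gap: 0.0134
grip_force: 39.9
```

Call:
jog_arm([
  [0.3, -1.3, -0.1],
  [0.6, -2.5, -0.3],
  [0.8, -3.75, -0.6],
  [1.1, -4.95, -1.05],
  [1.35, -6.1, -1.6],
  [1.6, -7.2, -2.3],
  [1.8, -8.2, -3.05],
  [2.0, -9.1, -3.95],
], gripper=[0, 0, 0, 0, 0, 0, 0, 0], twist=[0, 0, 0, 0, 0, 0, 0, 0])

```text
clock: 12.25
tcp_pos: [0.5425, -0.132, 0.2384]
orientation: [0.003, -0.109, 0.994, -0.004]
wrist_force: [0.3, -6.4, 8.5]
finger_gap: -0.0
grip_force: 4.6
```

The fingers have slipped off the bar, so I'll look.

Run:
```python
from h import *
c=env.read_camera("scene");im=c["image"][160:340,220:460,::-1];cv2.imwrite("pics/s3.png",cv2.resize(im,None,fx=3,fy=3,interpolation=cv2.INTER_CUBIC))
s=env.get_state();print(s["tcp_pos"],s["wrist_force"],s["finger_gap"])
```

```text
[ 0.54231214 -0.13243184  0.2367094 ] [ 1.7141216  -4.56389468  5.55737947] 0.00010154568188105081
```

View pics/s3.png

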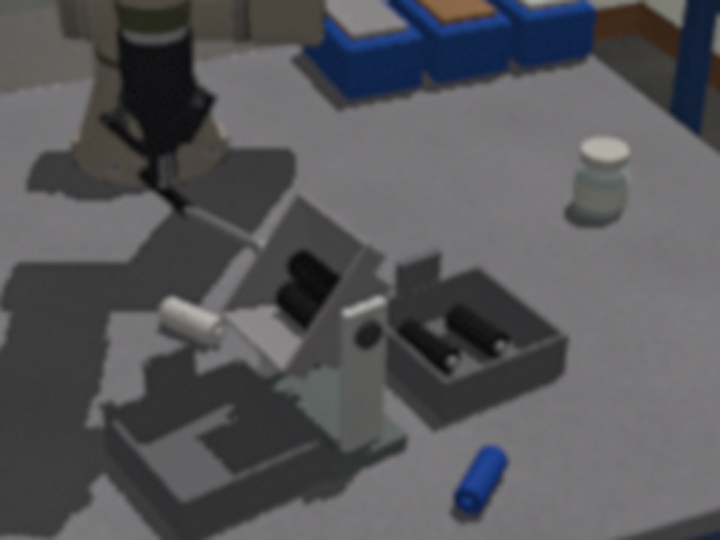

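The pan is tipped about 0.8 rad with both rollers still in it (300,285). The bar end (165,190) sits just under the fingertips. I'll lift straight up and measure the bar.

Call:
jog_arm([
  [0, 0, 1.5],
  [0, 0, 3],
  [0, 0, 5],
  [0, 0, 7],
  [0, 0, 8],
  [0, 0, 8],
  [0, 0, 8],
  [0, 0, 8],
], gripper=[0, 0, 0.6, 1, 1, 1, 1, 1], twist=[0, 0, 0, 0, 0, 0, 0, 0], squeeze=100)

```text
clock: 13.3
tcp_pos: [0.54, -0.1282, 0.3146]
orientation: [-0.001, -0.11, 0.994, 0.0]
wrist_force: [-0.6, 0.1, -0.4]
finger_gap: 0.0855
grip_force: 0.0
```

```bash
cat > bar.py <<'E'
from h import *
R=np.radians(12.5);x=np.array([np.cos(R),np.sin(R)]);y=np.array([-x[1],x[0]])
for n in("scene","top"):
    c=env.read_camera(n);W=cloud(c);g=c["image"].sum(-1)
    d=W[...,:2]-[.665,-.004];X=d@x;Y=d@y;Z=W[...,2]
    rho=np.hypot(Y,Z-.165)
    m=(X>-.185)&(X<-.105)&(rho>.10)&(rho<.15)&(Z>.12)&(g<260)
    if m.sum()<5: print(n,m.sum());continue
    th=np.arctan2(Y[m],Z[m]-.165)
    print(n,m.sum(),"theta",np.median(th).round(3),"XYZ",np.median(X[m]).round(4),np.median(Y[m]).round(4),np.median(Z[m]).round(4),"rho",np.median(rho[m]).round(4),"Xrange",X[m].min().round(3),X[m].max().round(3),"zmax",np.percentile(Z[m],95).round(4))
    print(" Y spread",np.percentile(Y[m],[5,95]).round(4))
s=env.get_state();print(s["tcp_pos"],s["wrist_force"])
E
python3 bar.py
```

```text
scene 83 theta -0.869 XYZ -0.144 -0.1048 0.253 rho 0.1364 Xrange -0.184 -0.106 zmax 0.2574
 Y spread [-0.1092 -0.0974]
top 0
[ 0.54003222 -0.12826151  0.31480873] [-0.33407214  0.52669678 -0.28749616]
```

Call:
jog_arm([
  [0, -0.5, -3],
  [0, -0.5, -6],
  [0, -0.5, -8],
  [0, -0.5, -9.3],
  [0, -0.5, -9.3],
  [0, -0.5, -9.3],
  [0, -0.5, -9.3],
  [0, -0.5, -9.3],
], gripper=[1, 1, 1, 1, 0, 0, 0, 0], twist=[0, 0, 0, 0, 0, 0, 0, 0], squeeze=100)

```text
clock: 14.4
tcp_pos: [0.5407, -0.1335, 0.2231]
orientation: [0.001, -0.109, 0.994, -0.0]
wrist_force: [0.5, -2.9, 3.7]
finger_gap: 0.0129
grip_force: 73.4
```

Call:
jog_arm([
  [0.05, -0.25, -0.3],
  [0.1, -0.45, -0.6],
  [0.15, -0.7, -0.95],
  [0.2, -0.9, -1.25],
  [0.25, -1.1, -1.6],
  [0.3, -1.3, -1.95],
  [0.35, -1.5, -2.35],
  [0.35, -1.5, -2.35],
], gripper=[0, 0, 0, 0, 0, 0, 0, 0], twist=[0, 0, 0, 0, 0, 0, 0, 0])

```text
clock: 15.4
tcp_pos: [0.544, -0.1486, 0.1991]
orientation: [0.0, -0.109, 0.994, 0.0]
wrist_force: [0.9, -1.3, 5.4]
finger_gap: 0.012
grip_force: 100.8
```

Call:
jog_arm([
  [0.05, -0.15, -0.3],
  [0.1, -0.3, -0.6],
  [0.1, -0.4, -0.9],
  [0.1, -0.5, -1.2],
  [0.15, -0.65, -1.5],
  [0.15, -0.75, -1.8],
  [0.2, -0.85, -2.1],
  [0.2, -0.9, -2.4],
], gripper=[0, 0, 0, 0, 0, 0, 0, 0], twist=[0, 0, 0, 0, 0, 0, 0, 0])

```text
clock: 16.4
tcp_pos: [0.5462, -0.1577, 0.175]
orientation: [0.0, -0.109, 0.994, -0.0]
wrist_force: [0.4, -1.4, 0.4]
finger_gap: 0.0119
grip_force: 106.4
```

Call:
jog_arm([
  [0, -0.05, -0.3],
  [0, -0.15, -0.6],
  [0.05, -0.2, -0.9],
  [0.05, -0.3, -1.3],
  [0.05, -0.3, -1.3],
  [0.05, -0.3, -1.3],
  [0.05, -0.3, -1.3],
  [0.05, -0.3, -1.3],
], gripper=[0, 0, 0, 0, 0, 0, 0, 0], twist=[0, 0, 0, 0, 0, 0, 0, 0])

```text
clock: 17.4
tcp_pos: [0.5468, -0.1606, 0.1623]
orientation: [0.001, -0.109, 0.994, -0.0]
wrist_force: [1.4, -3.3, 4.3]
finger_gap: 0.0117
grip_force: 107.1
```

Run:
```python
from h import *
c=env.read_camera("scene");im=c["image"][180:360,200:440,::-1];cv2.imwrite("pics/s4.png",cv2.resize(im,None,fx=3,fy=3,interpolation=cv2.INTER_CUBIC))
```

```text
(no output)
```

View pics/s4.png

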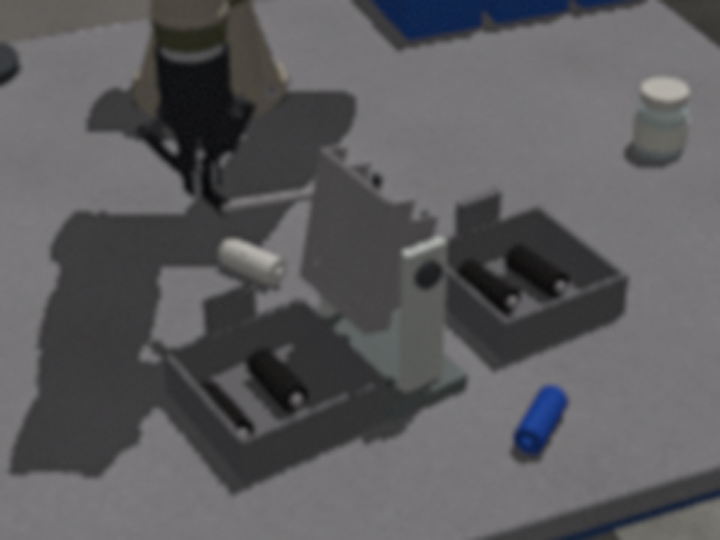

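Both rollers lie in the right-hand tray, at (225,408) and (280,378). The pan is tipped fully and the stocked tray is untouched. Now I'll swing the pan back.

Call:
jog_arm([
  [-0.05, 0.25, 1.15],
  [-0.15, 0.55, 2.25],
  [-0.2, 1.0, 3.35],
  [-0.35, 1.5, 4.4],
  [-0.45, 2.15, 5.35],
  [-0.65, 2.85, 6.3],
  [-0.8, 3.6, 7.15],
  [-0.95, 4.35, 7.85],
], gripper=[0, 0, 0, 0, 0, 0, 0, 0], twist=[0, 0, 0, 0, 0, 0, 0, 0])

```text
clock: 18.45
tcp_pos: [0.5371, -0.118, 0.2404]
orientation: [-0.0, -0.11, 0.994, -0.001]
wrist_force: [-14.6, -9.8, 6.0]
finger_gap: 0.0118
grip_force: 98.3
```

Call:
jog_arm([
  [-0.2, 1.0, 0.8],
  [-0.45, 2.1, 1.45],
  [-0.7, 3.25, 2.0],
  [-0.95, 4.4, 2.5],
  [-1.2, 5.65, 2.8],
  [-1.5, 6.9, 3.0],
  [-1.65, 7.7, 3.05],
  [-1.7, 7.95, 3.05],
], gripper=[0, 0, 0, 0, 0, 0, 0, 0], twist=[0, 0, 0, 0, 0, 0, 0, 0])

```text
clock: 19.45
tcp_pos: [0.5189, -0.038, 0.2762]
orientation: [0.002, -0.111, 0.994, -0.002]
wrist_force: [-9.4, -5.1, 31.4]
finger_gap: 0.0094
grip_force: 99.1
```

Call:
jog_arm([
  [0, 0, 0],
  [0, 0, 0],
  [0, 0, 0],
  [0, 0, 0],
  [0, 0, 0],
  [0, 0, 0],
  [0, 0, 0],
  [0, 0, 0],
], gripper=[0, 0, 0, 0, 0, 0, 0, 0], twist=[0, 0, 0, 0, 0, 0, 0, 0])

```text
clock: 20.45
tcp_pos: [0.5189, -0.0378, 0.2762]
orientation: [0.002, -0.111, 0.994, -0.002]
wrist_force: [-10.3, -1.7, 31.4]
finger_gap: 0.0094
grip_force: 99.1
```

```bash
python3 bar.py
```

```text
scene 93 theta -0.06 XYZ -0.1396 -0.008 0.3016 rho 0.1367 Xrange -0.184 -0.105 zmax 0.3136
 Y spread [-0.0202  0.006 ]
top 0
[ 0.51884659 -0.03780113  0.27620587] [-9.45177498 -2.65816472 31.94528388]
```

The bar is close to upright. I'll relieve the vertical load, open and rise.

Call:
jog_arm([
  [0, 0, 0.3],
  [0, 0, 0.4],
  [0, 0, 0.4],
  [0, 0, 0.4],
  [0, 0, 0.4],
  [0, 0, 0.4],
  [0, 0, 1.5],
  [0, 0, 3],
], gripper=[0, 0, 0.3, 0.6, 1, 1, 1, 1], twist=[0, 0, 0, 0, 0, 0, 0, 0])

```text
clock: 21.55
tcp_pos: [0.5192, -0.0372, 0.301]
orientation: [-0.001, -0.11, 0.994, 0.0]
wrist_force: [-0.0, 0.4, 0.6]
finger_gap: 0.0851
grip_force: 0.0
```

Call:
jog_arm([
  [0, 0, 3],
  [0, 0, 7],
  [-2, 0, 9],
  [-6, 0, 9],
  [-10, 0, 9],
  [-12, 0, 9],
  [-12, 0, 9],
  [-12, 0, 9],
], gripper=[1, 1, 1, 1, 1, 1, 1, 1], twist=[0, 0, 0, 0, 0, 0, 0, 0])

```text
clock: 22.55
tcp_pos: [0.4006, -0.0375, 0.3914]
orientation: [0.001, -0.109, 0.994, -0.0]
wrist_force: [0.2, 0.7, 0.9]
finger_gap: 0.0851
grip_force: 0.0
```

```bash
cat > fin.py <<'E'
import sys
from h import *
R=np.radians(12.5);x=np.array([np.cos(R),np.sin(R)]);y=np.array([-x[1],x[0]])
for n in("scene","top"):
    c=env.read_camera(n);W=cloud(c)
    d=W[...,:2]-[.665,-.004];X=d@x;Y=d@y;Z=W[...,2]
    m=(X>-.185)&(X<-.105)&(abs(Y)<.06)&(Z>.25)&(Z<.32)
    print(n,m.sum(),"bar Y",np.median(Y[m]).round(4),"Z",np.median(Z[m]).round(4))
    im=c["image"][180:360,200:440] if n=="scene" else c["image"][130:310,200:440]
    cv2.imwrite(f"pics/{n}_{sys.argv[1]}.png",cv2.resize(im[...,::-1],None,fx=3,fy=3,interpolation=cv2.INTER_CUBIC))
    m=(Z>.075)&(Z<.1)&(abs(X+.091)<.05)&(Y<-.09)&(Y>-.25)
    if m.sum()>5: print(" tab",m.sum(),X[m].mean().round(4),np.percentile(Y[m],[3,97]).round(4).mean())
    for k in(-1,1):
        m=(abs(Z-.05)<.006)&(abs(X)<.11)&(k*Y>.1)&(k*Y<.30); 
        if m.sum()>5: print(" rim far edge",k,np.percentile(k*Y[m],98).round(4))
E
python3 fin.py a
```

```text
scene 81 bar Y 0.0175 Z 0.2962
 tab 106 -0.0831 -0.13815
 rim far edge -1 0.224
 rim far edge 1 0.2814
top 240 bar Y 0.0228 Z 0.2985
 tab 102 -0.0878 -0.135
 rim far edge -1 0.2219
 rim far edge 1 0.2808
```

View pics/scene_a.png

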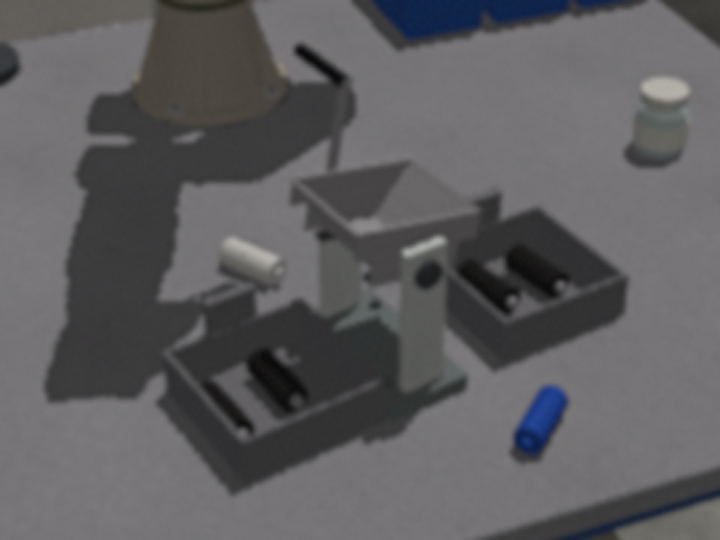

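The tray and rollers are fine, but the lever sprang to about +0.17 rad on release (bar at (320,62) in the picture). I'll recentre it by closing the fingers loosely about Y = 0, then open again.

Call:
jog_arm([
  [4, 0, 0],
  [8, 0, 0],
  [11, 0, 0],
  [12, 0, 0],
  [12, 0, -3],
  [12, 0, -6],
  [12, 0, -8],
  [12, 0, -9],
], gripper=[1, 1, 1, 1, 1, 1, 1, 1], twist=[0, 0, 0, 0, 0, 0, 0, 0], squeeze=25)

```text
clock: 23.65
tcp_pos: [0.519, -0.0372, 0.2998]
orientation: [-0.001, -0.11, 0.994, 0.0]
wrist_force: [-1.4, 0.1, -0.3]
finger_gap: 0.0853
grip_force: 0.0
```

Call:
jog_arm([
  [0, 0, -1.5],
  [0, 0, -2.5],
  [0, 0, -2.5],
  [0, 0, -2.5],
  [0, 0, -2.5],
  [0, 0, -2.5],
  [0, 0, -2.5],
  [0, 0, -2.5],
], gripper=[1, 1, 0.6, 0.4, 0.3, 0.25, 0.25, 0.25], twist=[0, 0, 0, 0, 0, 0, 0, 0])

```text
clock: 24.65
tcp_pos: [0.5201, -0.0367, 0.2814]
orientation: [0.003, -0.11, 0.994, -0.0]
wrist_force: [-7.8, 3.5, 23.7]
finger_gap: 0.0216
grip_force: 12.1
```

Call:
jog_arm([
  [0, 0, 0],
  [0, 0, 0],
  [0, 0, 0],
  [0, 0, 0],
  [0, 0, 0],
  [0, 0, 0],
  [0, 0, 2],
  [0, 0, 5],
], gripper=[0.25, 0.4, 0.7, 1, 1, 1, 1, 1], twist=[0, 0, 0, 0, 0, 0, 0, 0])

```text
clock: 25.65
tcp_pos: [0.5192, -0.0373, 0.3253]
orientation: [-0.001, -0.109, 0.994, 0.001]
wrist_force: [0.4, 0.3, -0.1]
finger_gap: 0.0855
grip_force: 0.0
```

Call:
jog_arm([
  [0, 0, 3],
  [0, 0, 6],
  [-3, 0, 7],
  [-8, 0, 7],
  [-12, 0, 7],
  [-12, 0, 7],
  [-12, 0, 7],
  [-12, 0, 7],
], gripper=[1, 1, 1, 1, 1, 1, 1, 1], twist=[0, 0, 0, 0, 0, 0, 0, 0])

```text
clock: 26.65
tcp_pos: [0.4007, -0.0375, 0.3955]
orientation: [-0.0, -0.11, 0.994, 0.0]
wrist_force: [-0.2, -0.1, 0.1]
finger_gap: 0.0849
grip_force: 0.0
```

```bash
python3 fin.py b
```

```text
scene 80 bar Y 0.0073 Z 0.298
 tab 105 -0.0832 -0.13785
 rim far edge -1 0.2242
 rim far edge 1 0.279
top 240 bar Y 0.0133 Z 0.2997
 tab 102 -0.0878 -0.13474999999999998
 rim far edge -1 0.2213
 rim far edge 1 0.2811
```

View pics/top_b.png

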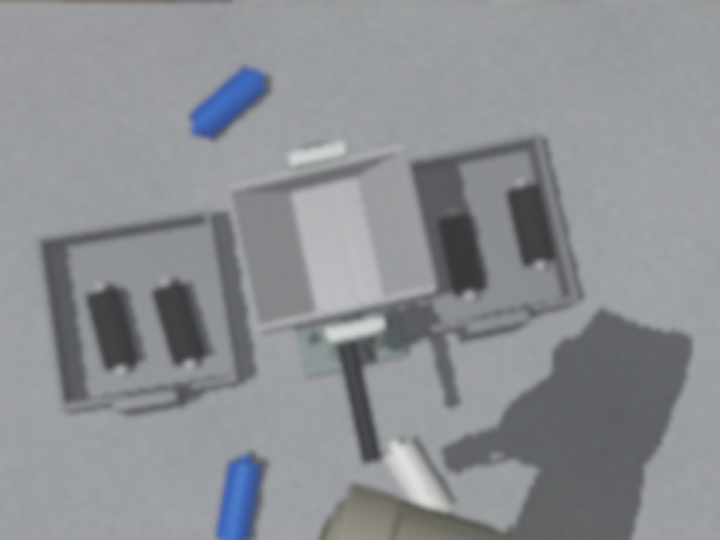

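The bar is at about +0.10 rad. That is inside the limit but close to it, so I'll do one more gentle loose centring, slightly higher and 6 mm further to -y.

Call:
jog_arm([
  [4, 0, 0],
  [8, 0, 0],
  [11, -0.3, 0],
  [12.1, -0.6, 0],
  [12.1, -0.6, -3],
  [12.1, -0.6, -6],
  [12.1, -0.6, -9],
  [12.1, -0.6, -11.4],
], gripper=[1, 1, 1, 1, 1, 1, 1, 1], twist=[0, 0, 0, 0, 0, 0, 0, 0])

```text
clock: 27.75
tcp_pos: [0.52, -0.0433, 0.2807]
orientation: [-0.001, -0.109, 0.994, 0.0]
wrist_force: [-0.1, 0.4, 0.1]
finger_gap: 0.0855
grip_force: 0.0
```

Call:
jog_arm([
  [0, 0, 0],
  [0, 0, 0],
  [0, 0, 0],
  [0, 0, 0],
  [0, 0, 0],
  [0, 0, 0],
  [0, 0, 0],
  [0, 0, 0],
], gripper=[1, 0.7, 0.5, 0.4, 0.33, 0.28, 0.28, 0.28], twist=[0, 0, 0, 0, 0, 0, 0, 0])

```text
clock: 28.75
tcp_pos: [0.5208, -0.0434, 0.2819]
orientation: [-0.0, -0.11, 0.994, 0.0]
wrist_force: [0.7, -0.9, -0.1]
finger_gap: 0.0237
grip_force: 0.0
```

Call:
jog_arm([
  [0, 0, 0],
  [0, 0, 0],
  [0, 0, 0],
  [0, 0, 0],
  [0, 0, 0],
  [0, 0, 0],
  [0, 0, 2],
  [0, 0, 5],
], gripper=[0.28, 0.4, 0.7, 1, 1, 1, 1, 1], twist=[0, 0, 0, 0, 0, 0, 0, 0])

```text
clock: 29.75
tcp_pos: [0.5202, -0.0433, 0.3317]
orientation: [-0.001, -0.109, 0.994, 0.0]
wrist_force: [-0.5, -0.3, 0.8]
finger_gap: 0.0852
grip_force: 0.0
```

Call:
jog_arm([
  [0, 0, 3],
  [0, 0, 6],
  [-3, 0, 7],
  [-8, 0, 7],
  [-12, 0, 7],
  [-12, 0, 7],
  [-12, 0, 7],
  [-12, 0, 7],
], gripper=[1, 1, 1, 1, 1, 1, 1, 1], twist=[0, 0, 0, 0, 0, 0, 0, 0])

```text
clock: 30.75
tcp_pos: [0.4017, -0.0435, 0.4016]
orientation: [-0.0, -0.11, 0.994, 0.0]
wrist_force: [1.1, 0.2, -0.5]
finger_gap: 0.0855
grip_force: 0.0
```

```bash
python3 fin.py c
```

```text
scene 79 bar Y 0.0069 Z 0.2982
 tab 102 -0.0833 -0.1381
 rim far edge -1 0.2236
 rim far edge 1 0.2802
top 241 bar Y 0.0132 Z 0.2999
 tab 103 -0.0879 -0.13455
 rim far edge -1 0.2214
 rim far edge 1 0.281
```

The fingertips passed over the bar without contact. At partial opening they stand farther back than I assumed, which also explains the earlier slip. I'll repeat 2 cm deeper.

Call:
jog_arm([
  [5, 0, 0],
  [10, 0.3, 0],
  [12, 0.5, 0],
  [12, 0.5, -3],
  [12, 0.5, -6],
  [12, 0.5, -9],
  [12, 0.5, -12],
  [12, 0.5, -14],
], gripper=[1, 1, 1, 1, 1, 1, 1, 1], twist=[0, 0, 0, 0, 0, 0, 0, 0])

```text
clock: 31.85
tcp_pos: [0.5207, -0.0382, 0.2596]
orientation: [-0.001, -0.11, 0.994, 0.001]
wrist_force: [0.9, -0.4, 0.2]
finger_gap: 0.0854
grip_force: 0.0
```

Call:
jog_arm([
  [0, 0, 0],
  [0, 0, 0],
  [0, 0, 0],
  [0, 0, 0],
  [0, 0, 0],
  [0, 0, 0],
  [0, 0, 0],
  [0, 0, 0],
], gripper=[1, 0.7, 0.5, 0.4, 0.33, 0.28, 0.26, 0.26], twist=[0, 0, 0, 0, 0, 0, 0, 0])

```text
clock: 32.85
tcp_pos: [0.5208, -0.0384, 0.262]
orientation: [0.0, -0.11, 0.994, 0.0]
wrist_force: [0.5, 3.3, 1.5]
finger_gap: 0.0223
grip_force: 1.4
```

Call:
jog_arm([
  [0, 0, 0],
  [0, 0, 0],
  [0, 0, 0],
  [0, 0, 0],
  [0, 0, 0],
  [0, 0, 0],
  [0, 0, 2],
  [0, 0, 5],
], gripper=[0.26, 0.4, 0.7, 1, 1, 1, 1, 1], twist=[0, 0, 0, 0, 0, 0, 0, 0])

```text
clock: 33.85
tcp_pos: [0.5202, -0.0383, 0.3116]
orientation: [-0.001, -0.109, 0.994, 0.0]
wrist_force: [0.9, -0.1, 0.9]
finger_gap: 0.0851
grip_force: 0.0
```

Call:
jog_arm([
  [0, 0, 3],
  [0, 0, 6],
  [0, 0, 9],
  [-5, 0, 9],
  [-10, 0, 9],
  [-12, 0, 9],
  [-12, 0, 9],
  [-12, 0, 9],
], gripper=[1, 1, 1, 1, 1, 1, 1, 1], twist=[0, 0, 0, 0, 0, 0, 0, 0])

```text
clock: 34.85
tcp_pos: [0.4016, -0.0385, 0.4019]
orientation: [0.0, -0.109, 0.994, -0.0]
wrist_force: [-0.5, 0.0, 0.5]
finger_gap: 0.0852
grip_force: 0.0
```

```bash
python3 fin.py d
```

```text
scene 80 bar Y -0.0047 Z 0.2982
 tab 109 -0.0832 -0.1389
 rim far edge -1 0.2239
 rim far edge 1 0.2787
top 238 bar Y 0.0009 Z 0.3006
 tab 101 -0.0878 -0.13445000000000001
 rim far edge -1 0.2217
 rim far edge 1 0.2812
```

The pan is now upright within about 0.01 rad, the tray is butted at y ≈ -0.135, and the arm is clear, so I'll hand in.

```bash
python3 -c "
from workcell import env
print(env.hand_in())"
```

```text
the job is handed in; nothing more can be done
None
```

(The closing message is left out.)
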